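Tip the truck biscuit flat in its tin and flip the lid shut

TASK

The truck biscuit stands on its edge in the open blue tin: with a fingertip gently push it over, so that it lies flat in the tin with its red iced side up. Then push the tin's lid over until it is fully shut and let go. Do not pick the biscuit up, and leave everything else on the table where it is.

Things in the scene. Friction and masses are not known exactly. Their poses are not given: they have to be found in the camera images.
- tin: Square blue tin, 230 x 230 mm outside, walls 5 mm thick and 45 mm high, inner floor 5 mm above the table with white paper on it; fixed to the table, at a varying place and turned by up to 0.35 rad. Origin: centre of its underside. z up; the lid's hinge runs along the tin's x axis on its +y rim.
- lid (a joint): Angle of the tin's lid in rad: 0 fully shut (level), 1.57 upright, at the start 1.7 to 1.95 (leaning away from the tin). Blue plate 236 x 236 mm, 3 mm thick, rim turned down 11 mm, white panel outside, 0.2 kg. Its hinge has friction: it stays where it is left; about 2 to 5 N near the free edge moves it.
- lid_hinge (a point): Middle of the lid's hinge line, 45 mm above the table, 117 mm from the tin's centre along the tin's +y. Its axes are those of the lid: x along the hinge, z the lid's outward normal (up when shut), -y from the hinge to the free edge.
- lid_edge (a point): Middle of the lid's free edge, on its outer face, 234 mm from the hinge line. Same axes as lid_hinge.
- biscuit: Truck-shaped biscuit, about 0.12 kg, loose, standing on its lower edge in the tin at any yaw. 92 mm long (own y), 18 mm thick (own x); the cab (own y -22 to +34 mm) is 70 mm high, the rest 44 mm. Own -x side: red icing, white dots, two dark wheels 28 mm across, 5 mm proud, low down. Own +x side: plain brown. Origin: centre of its lower edge; own z up while it stands.
- biscuit_center (a point): Middle of the biscuit, 35 mm above its lower edge along its own z. Same axes: with the iced side up, own -x points up. The biscuit topples by itself once its top has been pushed about 20 mm.
- bottle_red: Bystander: white food-colour bottle, 34 mm across, 100 mm tall, red cap. Origin: centre of its underside.
- bottle_yellow: Bystander: white food-colour bottle, 34 mm across, 100 mm tall, yellow cap. Origin: centre of its underside.
- sprinkles: Bystander: amber glass sprinkle jar, 52 mm across, 65 mm tall, white cap. Origin: centre of its underside.
- sponge: Bystander: yellow sponge 60 x 45 x 25 mm. Origin: centre of its underside.
- cutter: Bystander: round steel biscuit cutter, 64 mm across, 25 mm tall. Origin: centre of its underside.
- brush: Bystander: yellow icing brush, 170 mm long, lying along its own x. Origin: where it rests on the table.
- icing_cup: Bystander: white ceramic icing cup, 68 mm across, 55 mm tall. Origin: centre of its underside.
There are look-alikes about, which are no part of the job. Of the things like the biscuit, leave any that is green or turquoise; of the rest the larger one is meant.

How it is judged (in metres and radians):
On the way, in this order (a step that is already met when the one before it is completed fails the run):
1. the biscuit lies flat in the tin, red iced side up, while the lid still stands open (angle between biscuit's own x axis and vertical above 2.97 rad and z of biscuit_center in the frame of tin below 0.025 m and x of biscuit_center in the frame of tin between -0.11 and 0.11 m and y of biscuit_center in the frame of tin between -0.11 and 0.11 m and value of joint lid above 1.2 rad and linear speed of biscuit below 0.03 m/s), for 0.2 s.
2. the lid is fully shut over it (angle between biscuit's own x axis and vertical above 2.97 rad and z of biscuit_center in the frame of tin below 0.025 m and x of biscuit_center in the frame of tin between -0.11 and 0.11 m and y of biscuit_center in the frame of tin between -0.11 and 0.11 m and value of joint lid below 0.04 rad), for 0.2 s.
At the end, for the whole second after the job is handed in: The biscuit lies at rest in the tin, flat to within 0.17 rad with its red iced side up, and the lid is shut to within 0.04 rad (9 mm at its free edge) (all of step 2 and linear speed of biscuit below 0.02 m/s); the robot touches nothing.
It fails at once if the biscuit is lifted (its middle more than 70 mm above the table; tipping takes it to 42 mm) (height (world z) of biscuit_center above 0.07 m).
It fails at once if the fingers press the biscuit with more than 20 N (contact force between the fingers and biscuit above 20 N).
It fails at once if another thing on the table is moved more than 25 mm (distance of any of bottle_red, bottle_yellow, sprinkles, sponge, cutter, brush, icing_cup from where it was at the start of the episode above 0.025 m).
It also fails if it takes over 58 s, if anything falls off the work surface, if the arm or the gripper's body presses on something with over 40 N, if the wrist force passes 120 N, or if a joint passes its speed limit or range.

ROBOT

A 6-joint arm with a two-finger parallel gripper is mounted at the origin on the work surface. World frame = base frame: x ahead of the robot, y to its left, z up, the work surface at z = 0. Lengths are in mm, angles in rad, forces in N, time in s.
With the tool pointing down it reaches from about 250 to 775 mm from the base axis. Payload 4 kg.
Tool frame: the origin (TCP) lies between the finger pads; the fingertips stand 22 mm ahead of it and the grasp point (between the pads) lies 3 mm ahead of it (r.tcp_to_tips is the distance from the TCP to the fingertips, in mm); z points along the fingers, y is the line along which they close (so a half turn about z gives the same grasp; the last joint's range is limited). The gripper opens to 94 mm and grips with 3 to 60 N. Pads are 16 mm wide; open, the fingers measure 119 mm over their backs; the gripper's body (75 mm by 177 mm) begins 78 mm behind the grasp point.
Start: joints at [1.156, 0.087, 1.371, -0, 1.684, -0.103], TCP at [168.734, 523.495, 227.506] pointing down, gripper open.
Joint ranges: [-3.1, 3.1], [-0.76, 2.03], [0.27, 2.55], [-1.08, 4.22], [0.17, 2.65], [-2.57, 2.57]. Speed limits (rad/s): [2.79, 2.79, 3.14, 3.14, 3.14, 3.14].

INTERFACE

Orientations are given as a unit quaternion [x, y, z, w].
In Python, from station import r gives the robot as it stands. The module is installed in compiled form; this text tells all that it offers.
- The arm moves only by the tool arm_command, never from a script. Its argument "rows" is a list of rows, each a list of 3 entries, a list of its own where there are three numbers: the turn, a rotation vector about the tool's x, y, z in degrees, then the shift along the tool's x, y, z in cm, then the finger opening in cm, from 0 to 9.4. A call has 1 to 12 rows; each row is the pose to reach, as a shift and turn from the pose commanded when the call began, along the tool's axes at that moment; what a row does not reach only later rows make up. A row lasts 1/8 s, in which the tool goes at most 62.5 mm and 10.7 degrees, less where a joint would pass 70% of its speed; a pose out of reach is approached as far as the arm can. A call with a gripper value outside its range is refused whole. The fingers move at their own pace and stop on an object; "newtons" is the grip in N (left out, the last holds). Time passes only in rows, so rows that repeat a pose let the fingers close. It gives the time, the measured TCP pose, the force, the opening and the grip force at its end, in the units of the state.
- r.read_state(): the state, without advancing time (a new reading comes with each control period).
- r.snapshot(name): name is "scene" or "top"; returns a dict with "img" (420x560x3 uint8, red, green, blue), "camera_matrix" (3x3 intrinsics, pixels), "extrinsics" (4x4, takes a point from world to camera coordinates). Camera axes: x right, y down, z forward; pixel columns grow to the right and rows downward; lengths in mm; the calibration is good to about 2 mm. A picture is of the moment at which its call begins. There is no depth.
- r.job_done(): hands the job in; it is judged then, once.
Trained networks look in a picture, given as the dict that the camera call returned (one of the last four; its "shot" number tells which), for a name from the list of things; names that differ only in an ending like _2 or _b are one class to them, and where a whole thing is asked for, a point or a joint stands for the part that bears it (a point fixed in the world has none). Each returns a list of dicts, best first, with "p" (0 to 1); they miss things now and then, are a little off and sometimes report something else, mostly with a low value. They report only what shows in the picture. A call takes as long as a camera call. They do not tell look-alikes from the thing itself.
- r.spot_in(label, picture): "rect" ([left, top, width, height] in pixels, round what is visible of it).
- r.mark_of(label, picture): "pixel" ([column, row] in pixels: a listed point, or the origin of a listed thing).
The state is a dict: "t": time; "qpos": joint angles; "qd": joint speeds; "tau": joint torques, N m; "tcp_pos": TCP position; "orientation": TCP orientation; "ft_force": force on the tool from outside, world axes, zero at the start; "wrist_torque": the same for the moment, N m; "gripper_width": opening from 0.0 (shut) to 1.0 (fully open); "finger_force": force on a finger pad.
Only numpy, scipy, OpenCV 4.12 (cv2) and the standard library are available. Lean on these libraries where they do the work, as an engineer would, in place of code of your own. Each camera call takes 0.05 s, during which the arm holds its last target. There are 200 camera calls.

## Working session

There is one attempt and no reset: what is moved stays moved. The work goes in short steps, Python scripts to look and compute and a tool call to move; the robot and the scene stay as the last step left them, time stands still between calls to the robot, and variables do not carry over. Pictures are saved under pics/ and viewed, at most 10 in all, crops included, and the job is handed in when it is done.

Besides the shell and the picture viewer there is one more tool, called after "Emit:" in YAML: its name, and indented under it one key for each argument. arm_command: Moves the arm, as the interface text tells. Its arguments: {"type":"object","properties":{"rows":{"type":"array","items":{"type":"array"}},"newtons":{"type":"number"}},"required":["rows"]}

```bash
mkdir -p pics; cat > h.py <<'E'
import numpy as np, cv2
from station import r
from scipy.spatial.transform import Rotation as R
def ray(s,px,z):
    K=s["camera_matrix"];E=np.array(s["extrinsics"]);Rm=E[:3,:3];t=E[:3,3]
    d=Rm.T@np.linalg.solve(K,[px[0],px[1],1.]);c=-Rm.T@t
    return c+d*(z-c[2])/d[2]
def proj(s,p):
    E=np.array(s["extrinsics"]);q=s["camera_matrix"]@(E[:3,:3]@np.array(p,float)+E[:3,3]);return q[:2]/q[2]
E
python3 - <<'E'
from h import *
ims=[]
for n in("scene","top"):
    s=r.snapshot(n);ims.append(s["img"][:,:,::-1])
    cv2.imwrite(f"pics/{n}0.png",cv2.resize(s["img"][:,:,::-1],(784,588),interpolation=cv2.INTER_CUBIC))
    E=np.array(s["extrinsics"]);print(n,"cam",(-E[:3,:3].T@E[:3,3]).round(),E[2,:3].round(2))
    for l in("tin","lid_hinge","lid_edge","biscuit","biscuit_center","icing_cup","bottle_red","bottle_yellow","sprinkles"):
        m=[(np.round(d["pixel"]).tolist(),round(d["p"],2)) for d in r.mark_of(l,s)[:3]]
        b=[(np.round(d["rect"]).tolist(),round(d["p"],2)) for d in r.spot_in(l,s)[:3]] if l in("tin","biscuit","lid_edge") else ""
        print(l,m,b)
print(r.read_state())
E
```

```text
scene cam [956. 202. 932.] [-0.43 -0.19 -0.88]
tin [([247.0, 217.0], 0.9), ([128.0, 203.0], 0.16)] [([186.0, 145.0, 148.0, 123.0], 0.68)]
lid_hinge [([286.0, 227.0], 0.7)] 
lid_edge [([307.0, 193.0], 0.8)] [([257.0, 146.0, 75.0, 125.0], 0.71), ([232.0, 200.0, 38.0, 21.0], 0.18), ([109.0, 185.0, 29.0, 27.0], 0.16)]
biscuit [([300.0, 165.0], 0.97), ([252.0, 215.0], 0.83), ([262.0, 151.0], 0.64)] [([232.0, 203.0, 34.0, 18.0], 0.94), ([250.0, 137.0, 21.0, 17.0], 0.66), ([283.0, 148.0, 32.0, 19.0], 0.58)]
biscuit_center [([250.0, 206.0], 0.8), ([260.0, 148.0], 0.78), ([182.0, 191.0], 0.68)] 
icing_cup [([126.0, 199.0], 0.66)] 
bottle_red [([428.0, 278.0], 0.85), ([138.0, 173.0], 0.74)] 
bottle_yellow [([438.0, 320.0], 0.62), ([140.0, 174.0], 0.48)] 
sprinkles [([139.0, 173.0], 0.84), ([249.0, 207.0], 0.57)] 
top cam [ 400.   -6. 1333.] [ 0.09 -0.   -1.  ]
tin [([301.0, 196.0], 0.63)] [([233.0, 127.0, 107.0, 110.0], 0.59)]
lid_hinge [([263.0, 185.0], 0.78)] 
lid_edge [([238.0, 177.0], 0.87)] [([236.0, 131.0, 31.0, 100.0], 0.9)]
biscuit [([369.0, 192.0], 0.78), ([297.0, 194.0], 0.71), ([284
[... 357 characters left out ...]
, 0.58)] 
{'t': 1.3, 'qpos': array([ 1.15588651e+00,  8.72074717e-02,  1.37071046e+00, -2.68119834e-05,
        1.68356864e+00, -1.03137046e-01]), 'qd': array([-0.00017499,  0.00117555,  0.0004094 ,  0.00049427,  0.00070245,
        0.00116988]), 'tau': array([-1.36645485e-04, -3.40033150e+01, -3.02596879e+01,  7.18685263e-02,
        2.37753836e-02,  9.18877241e-07]), 'tcp_pos': array([168.75180386, 523.49549507, 227.49647492]), 'orientation': array([1.55257290e-01, 9.87874066e-01, 4.78578252e-05, 2.64616460e-05]), 'ft_force': array([0.3779921 , 0.6150441 , 0.20122122]), 'wrist_torque': array([ 0.00406918,  0.01714298, -0.00873987]), 'finger_force': 0.0, 'gripper_width': 0.9972245349715426}
```

View pics/scene0.png

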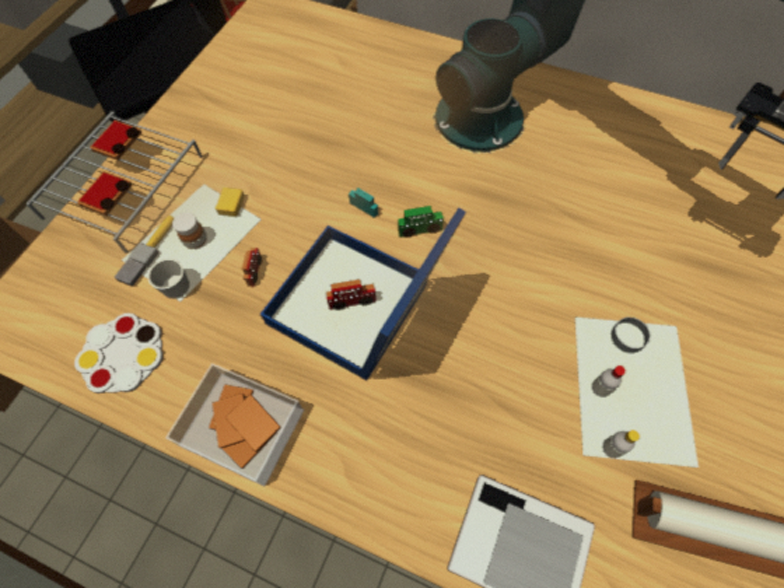

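View pics/top0.png

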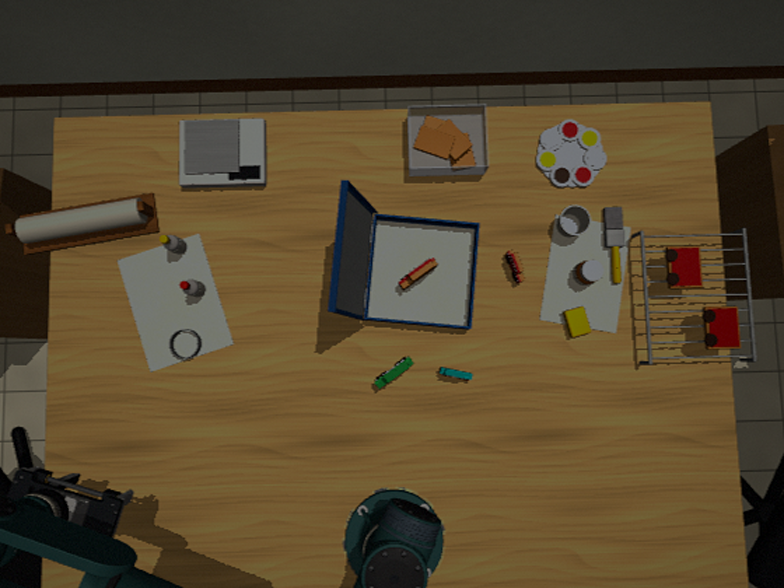

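```bash
python3 - <<'E'
from h import *
a=r.snapshot("scene");b=r.snapshot("top")
print("tin",ray(a,(247,217),0),ray(b,(301,196),0))
print("hinge",ray(a,(286,227),45),ray(b,(263,185),45))
print("bis",ray(a,(252,215),5),ray(b,(297,194),5))
A=cv2.resize(a["img"][130:285,175:345],None,fx=3.4,fy=3.4,interpolation=cv2.INTER_CUBIC)
B=cv2.resize(b["img"][120:240,225:350],None,fx=4,fy=4,interpolation=cv2.INTER_CUBIC)
B=cv2.copyMakeBorder(B,0,A.shape[0]-B.shape[0],0,0,cv2.BORDER_CONSTANT) if A.shape[0]>B.shape[0] else B
A=np.hstack([A,B[:A.shape[0]]])
A=A[:, :1100];
s=800/A.shape[1];print(A.shape,s);cv2.imwrite("pics/c0.png",cv2.resize(A,None,fx=s,fy=s)[:,:,::-1])
E
```

```text
tin [570.6149732  -76.15543441   0.        ] [566.24947679 -75.65703992   0.        ]
hinge [575.86780746  41.98680677  45.        ] [596.88871998  40.01535725  45.        ]
bis [561.83733516 -64.73120052   5.        ] [572.17960476 -63.19854749   5.        ]
(527, 1078, 3) 0.7421150278293135
```

View pics/c0.png

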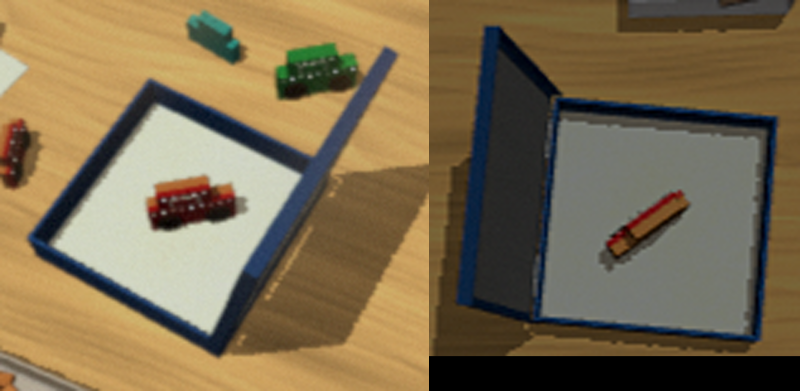

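The crops show the biscuit (scene ≈(250,206), top ≈(297,194)) standing in the tin with its iced side facing away from the robot and towards the lid, roughly (+x,+y), so it has to be pushed towards the robot and −y. I'll fit the geometry and check it with an overlay.

```bash
cat >> h.py <<'E'
def tri(a,pa,b,pb):
    A=[];y=[]
    for s,p in((a,pa),(b,pb)):
        c=-np.array(s["extrinsics"])[:3,:3].T@np.array(s["extrinsics"])[:3,3];d=ray(s,p,0)-c;d/=np.linalg.norm(d);P=np.eye(3)-np.outer(d,d);A.append(P);y.append(P@c)
    return np.linalg.lstsq(np.vstack(A),np.hstack(y),rcond=None)[0]
E
python3 - <<'E'
from h import *
a=r.snapshot("scene");b=r.snapshot("top")
cr=[(776,118),(762,340),(537,320),(555,98)]
W=[ray(b,(225+(u-429)/2.968,120+v/2.968),45) for u,v in cr]
for w in W: print(w.round(1))
ctr=np.mean(W,0);d=W[0]-W[3]+W[1]-W[2];yaw=np.arctan2(-d[0],d[1]*1)  # d ~ tin -y
ydir=-d/np.linalg.norm(d);yaw=np.arctan2(-ydir[0],ydir[1]);print("tin",ctr,yaw,[np.linalg.norm(W[i]-W[i-1]).round() for i in range(4)])
e=tri(a,(307,193),b,(238,177));h=ctr+117*ydir;print("edge",e,"hinge",h,"angle",np.pi-np.arctan2(e[2]-45,(e-h)@ydir), np.linalg.norm(e-h))
# biscuit ends at top strip of the crop
for p,z in(((688,193),49),((610,255),49)): print(ray(b,(225+(p[0]-429)/2.968,120+p[1]/2.968),z).round(1))
def draw(s,im,k,pts,c):
    q=np.array([proj(s,p)*k for p in pts]).astype(np.int32);cv2.polylines(im,[q],True,c,1)
o=np.array([567,-64,5]);th=np.arctan2(-.62,-.78)
ex=np.array([np.cos(th),np.sin(th),0]);ey=np.array([-ex[1],ex[0],0])
out=[]
prof=[(-46,0),(46,0),(46,44),(34,44),(34,70),(-22,70),(-22,44),(-46,44)]
for s,(u,v,w,hh) in((a,(220,190,60,50)),(b,(270,165,60,60))):
    k=6;im=cv2.resize(s["img"],None,fx=k,fy=k,interpolation=cv2.INTER_CUBIC)[:,:,::-1].copy()
    draw(s,im,k,[o+ex*-9+ey*y+[0,0,z] for y,z in prof],(0,255,255));draw(s,im,k,[o+ex*9+ey*y+[0,0,z] for y,z in prof],(255,255,0))
    out.append(cv2.resize(im[v*k:(v+hh)*k,u*k:(u+w)*k],(390,390*hh//w)))
H=max(x.shape[0] for x in out);out=[cv2.copyMakeBorder(x,0,H-x.shape[0],0,0,cv2.BORDER_CONSTANT) for x in out]
cv2.imwrite("pics/ov.png",np.hstack(out))
E
```

```text
[ 668.  -200.5   45. ]
[ 442.3 -177.6   45. ]
[468.1  47.6  45. ]
[694.4  24.4  45. ]
tin [568.18815021 -76.51054561  45.        ] -0.11574294808231568 [np.float64(226.0), np.float64(227.0), np.float64(227.0), np.float64(227.0)]
edge [584.91113601  92.74580528 267.86372824] hinge [581.6998598   39.70663773  45.        ] angle 1.8045070529764056 229.11068712271899
[ 592.4 -107.9   49. ]
[531.5 -27.4  49. ]
```

View pics/ov.png

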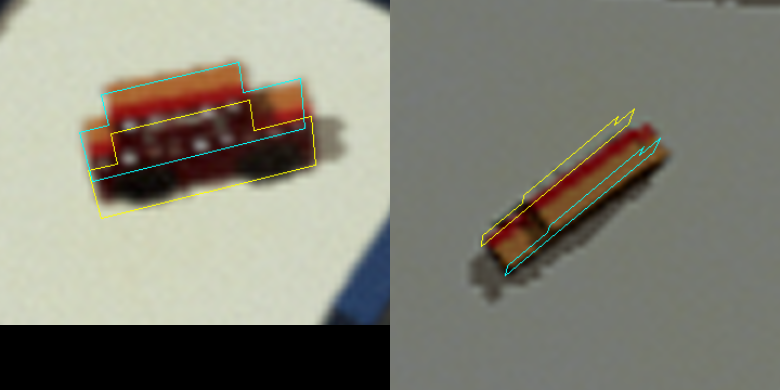

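```bash
cat >> h.py <<'E'
def to(p,ydir=None,zdir=(0,0,-1)):
    st=r.read_state();R0=R.from_quat(st["orientation"])
    if ydir is None: Rt=R0
    else:
        z=np.array(zdir,float);z/=np.linalg.norm(z);y=np.array(ydir,float);y-=z*(y@z);y/=np.linalg.norm(y)
        Rt=R.from_matrix(np.column_stack([np.cross(y,z),y,z]))
    print("turn",np.degrees((R0.inv()*Rt).as_rotvec()).round(1),"shift cm",(R0.inv().apply(np.array(p)-st["tcp_pos"])/10).round(2))
E
python3 -c "
from h import *
to((599,-48,350),(.81,.59,0));to((169,523.5,350))"
```

```text
turn [ 0.  -0.  36.1] shift cm [-58.48 -41.2  -12.25]
turn [0. 0. 0.] shift cm [-3.000e-02  1.000e-02 -1.225e+01]
```

Emit:
arm_command:
  rows:
    - [[0,0,0],[0,0,-6],0]
    - [[0,0,0],[0,0,-12.3],0]
    - [[0,0,10],[-5,-3.5,-12.3],0]
    - [[0,0,20],[-10,-7,-12.3],0]
    - [[0,0,30],[-15,-10.5,-12.3],0]
    - [[0,0,36],[-20,-14,-12.3],0]
    - [[0,0,36],[-25,-17.5,-12.3],0]
    - [[0,0,36],[-30,-21,-12.3],0]
    - [[0,0,36],[-35,-24.5,-12.3],0]
    - [[0,0,36],[-40,-28,-12.3],0]
    - [[0,0,36],[-45,-31.5,-12.3],0]
    - [[0,0,36],[-50,-35,-12.3],0]
  newtons: 20

```text
t: 3.0
tcp_pos: [538.2, 35.2, 350.7]
orientation: [0.453, 0.891, 0.0, 0.0]
ft_force: [1.0, 0.3, 0.5]
gripper_width: 0.006
finger_force: 0.0
```

```bash
python3 -c "
from h import *
to((599,-48,350),(.81,.59,0));to((599,-48,77),(.81,.59,0));print(r.read_state()['qpos'])"
```

```text
turn [0.  0.  0.1] shift cm [-1.03e+01  1.00e-02  7.00e-02]
turn [0.  0.  0.1] shift cm [-1.030e+01 -1.000e-02  2.737e+01]
[-4.01422742e-02  7.22469291e-02  1.14437140e+00  4.08200030e-04
  1.92423806e+00 -6.70478737e-01]
```

Emit:
arm_command:
  rows:
    - [[0,0,0],[-5,0,0],0]
    - [[0,0,0],[-10.3,0,0],0]
    - [[0,0,0],[-10.3,0,0],0]
    - [[0,0,0],[-10.3,0,6],0]
    - [[0,0,0],[-10.3,0,12],0]
    - [[0,0,0],[-10.3,0,17],0]
    - [[0,0,0],[-10.3,0,21],0]
    - [[0,0,0],[-10.3,0,23],0]
    - [[0,0,0],[-10.3,0,23],0]

```text
t: 4.12
tcp_pos: [596.3, -44.9, 118.7]
orientation: [0.452, 0.892, -0.0, -0.002]
ft_force: [0.2, -0.6, 1.2]
gripper_width: 0.007
finger_force: 0.0
```

```bash
cat > look.py <<'E'
import sys
from h import *
a=r.snapshot("scene");b=r.snapshot("top")
A=cv2.resize(a["img"][130:285,175:345],(400,365),interpolation=cv2.INTER_CUBIC)
B=cv2.resize(b["img"][115:245,220:360],(393,365),interpolation=cv2.INTER_CUBIC)
cv2.imwrite(f"pics/{sys.argv[1]}.png",np.hstack([A,B])[:,:,::-1])
E
python3 look.py l1; python3 -c "
from h import *
to((599,-48,77),(.81,.59,0));print(r.read_state()['tcp_pos'])"
```

```text
turn [0.1 0.1 0.1] shift cm [-0.23 -0.1   4.49]
[598.3338434  -45.54730414 121.86691764]
```

View pics/l1.png

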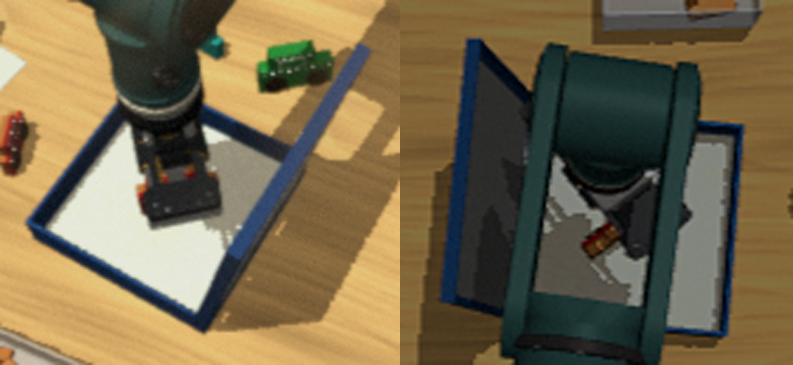

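The view shows the closed fingers hanging just behind the iced side, in the right crop near (630,240), with the gripper clear of the lid. I'll go down and push slowly.

Emit:
arm_command:
  rows:
    - [[0,0,0],[-0.2,-0.1,2],0]
    - [[0,0,0],[-0.2,-0.1,3.5],0]
    - [[0,0,0],[-0.2,-0.1,4.5],0]
    - [[0,0,0],[-0.2,-0.1,4.5],0]
    - [[0,0,0],[-0.2,-0.5,4.5],0]
    - [[0,0,0],[-0.2,-0.9,4.5],0]
    - [[0,0,0],[-0.2,-1.2,4.5],0]
    - [[0,0,0],[-0.2,-1.5,4.5],0]

```text
t: 5.22
tcp_pos: [587.0, -56.8, 75.8]
orientation: [0.453, 0.892, 0.0, 0.0]
ft_force: [0.5, 0.1, -0.7]
gripper_width: 0.006
finger_force: 0.0
```

Emit:
arm_command:
  rows:
    - [[0,0,0],[0,-0.2,0],0]
    - [[0,0,0],[0,-0.4,0],0]
    - [[0,0,0],[0,-0.6,0],0]
    - [[0,0,0],[0,-0.8,0],0]
    - [[0,0,0],[0,-1.0,0],0]

```text
t: 5.85
tcp_pos: [578.9, -62.6, 75.5]
orientation: [0.453, 0.892, 0.0, 0.0]
ft_force: [0.2, -0.7, 0.4]
gripper_width: 0.005
finger_force: 0.1
```

Emit:
arm_command:
  rows:
    - [[0,0,0],[0,-0.2,0],0]
    - [[0,0,0],[0,-0.4,0],0]
    - [[0,0,0],[0,-0.6,0],0]
    - [[0,0,0],[0,-0.8,0],0]
    - [[0,0,0],[0,-1.0,0],0]
    - [[0,0,0],[0,-1.2,0],0]
    - [[0,0,0],[0,-1.4,0],0]

```text
t: 6.72
tcp_pos: [567.6, -70.9, 75.4]
orientation: [0.453, 0.892, 0.0, -0.0]
ft_force: [0.2, 0.1, 0.2]
gripper_width: 0.007
finger_force: 0.0
```

```bash
python3 look.py l2
```

```text
(no output)
```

View pics/l2.png

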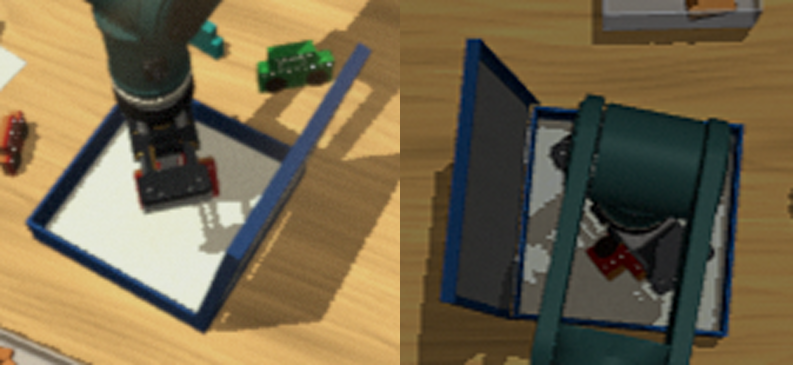

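The top crop shows the biscuit lying down with its iced side up near (615,260). I'll back off upward and go over to the far side of the lid.

Emit:
arm_command:
  rows:
    - [[0,0,0],[0,0.5,-2],0]
    - [[0,0,0],[0,1,-6],0]
    - [[0,0,0],[0,1,-12],0]
    - [[0,0,10],[0,1,-18],0]
    - [[0,0,20],[0,1,-24],0]
    - [[0,0,30],[0,1,-28],0]
    - [[0,0,40],[0,1,-28],0]
    - [[0,0,43],[0,1,-28],0]

```text
t: 7.82
tcp_pos: [576.0, -65.0, 356.5]
orientation: [0.749, 0.663, 0.001, 0.001]
ft_force: [0.6, -0.0, -0.2]
gripper_width: 0.002
finger_force: 0.0
```

```bash
python3 -c "
from h import *
d=(.993,-.116,0)
to((592,125,355),d);to((592,125,255),d);b=r.snapshot('top')
for l in('biscuit_center','biscuit'): print(l,[(ray(b,x['pixel'],15).round(),round(x['p'],2)) for x in r.mark_of(l,b)[:4]])
"
```

```text
turn [ 0.1  0.  -0.3] shift cm [19.05 -0.73  0.15]
turn [ 0.1  0.  -0.3] shift cm [19.05 -0.75 10.15]
biscuit_center [(array([ 579., -282.,   15.]), 0.5), (array([ 349., -143.,   15.]), 0.48)]
biscuit [(array([556., -78.,  15.]), 0.84), (array([ 582., -284.,   15.]), 0.49), (array([ 340., -139.,   15.]), 0.41)]
```

Emit:
arm_command:
  rows:
    - [[0,0,0],[5,-0.2,0],0]
    - [[0,0,0],[10,-0.4,0],0]
    - [[0,0,0],[15,-0.6,0],0]
    - [[0,0,0],[19,-0.7,0],0]
    - [[0,0,0],[19,-0.7,0],0]
    - [[0,0,0],[19,-0.7,4],0]
    - [[0,0,0],[19,-0.7,8],0]
    - [[0,0,0],[19,-0.7,10],0]
    - [[0,0,0],[19,-0.7,10],0]

```text
t: 9.1
tcp_pos: [590.5, 123.1, 253.1]
orientation: [0.749, 0.663, -0.002, -0.001]
ft_force: [-0.4, -0.3, 0.2]
gripper_width: 0.004
finger_force: 0.0
```

```bash
python3 look.py l3; python3 - <<'E'
from h import *
h=np.array([581.7,39.7,45]);yd=np.array([.116,.993,0]);z=np.array([0,0,1]);st=r.read_state();R0=R.from_quat(st["orientation"]);print(st["tcp_pos"])
for th in np.arange(1.8,-.01,-.1):
    d=212 
    t=h+d*(-np.cos(th)*yd+np.sin(th)*z)+8*yd+z*22
    if th>1.57: t=h+yd*(-234*np.cos(th)+8)+z*(212+22)
    print(round(th,1),(R0.inv().apply(t-st["tcp_pos"])/10).round(1))
E
```

```text
[591.82729658 123.66878541 256.44434803]
1.8 [-2.3 -0.  -2.3]
1.7 [-4.6 -0.  -2.3]
1.6 [-7.   0.  -2.3]
1.5 [-9.2  0.  -2.2]
1.4 [-11.3   0.   -1.9]
1.3 [-13.3   0.   -1.5]
1.2 [-15.3   0.   -0.8]
1.1 [-17.3   0.    0.1]
1.0 [-19.1   0.1   1.1]
0.9 [-20.8   0.1   2.3]
0.8 [-22.4   0.1   3.7]
0.7 [-23.9   0.1   5.3]
0.6 [-25.2   0.1   7. ]
0.5 [-26.3   0.1   8.8]
0.4 [-27.2   0.1  10.7]
0.3 [-27.9   0.1  12.7]
0.2 [-28.4   0.1  14.7]
0.1 [-28.7   0.1  16.8]
-0.0 [-28.9   0.1  18.9]
```

View pics/l3.png

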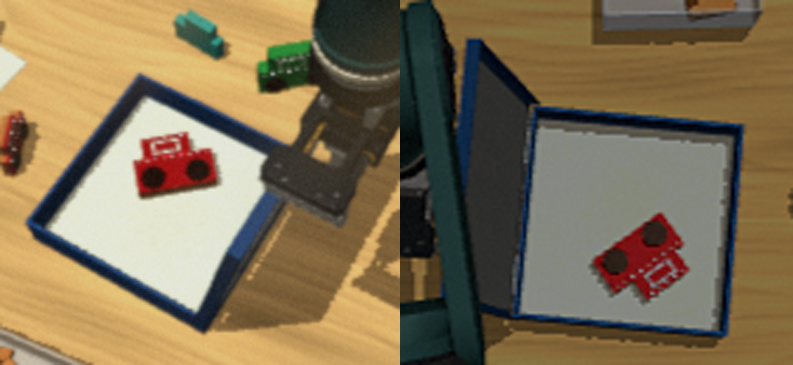

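The biscuit lies flat, iced side up, near (640,258) in the top crop, and the fingers are outside the lid. I'll push the lid along its arc.

Emit:
arm_command:
  rows:
    - [[0,0,0],[-1,0,-1],0]
    - [[0,0,0],[-2,0,-1.8],0]
    - [[0,0,0],[-3.2,0,-2],0]
    - [[0,0,0],[-4.6,0,-2],0]
    - [[0,0,0],[-5.8,0,-2],0]
    - [[0,0,0],[-7,0,-2],0]
    - [[0,0,0],[-8.1,0,-2],0]
    - [[0,0,0],[-9.2,0,-2],0]
    - [[0,0,0],[-10.3,0,-2],0]
    - [[0,0,0],[-11.3,0,-1.9],0]
    - [[0,0,0],[-12.3,0,-1.7],0]
    - [[0,0,0],[-13.3,0,-1.5],0]

```text
t: 10.7
tcp_pos: [575.5, -8.1, 270.3]
orientation: [0.748, 0.664, -0.0, -0.0]
ft_force: [0.6, 1.8, -0.5]
gripper_width: 0.004
finger_force: 0.7
```

```bash
python3 look.py l4; python3 - <<'E'
from h import *
h=np.array([581.7,39.7,45]);yd=np.array([.116,.993,0]);z=np.array([0,0,1]);st=r.read_state();R0=R.from_quat(st["orientation"]);print(st["tcp_pos"],st["ft_force"])
for th in np.arange(1.3,-.01,-.1):
    t=h+212*(-np.cos(th)*yd+np.sin(th)*z)+8*yd+z*22
    print(round(th,1),(R0.inv().apply(t-st["tcp_pos"])/10).round(1))
E
```

```text
[575.4174913   -8.94677846 270.23630028] [0.12834348 0.16256599 0.31196597]
1.3 [ 0.   0.1 -0.1]
1.2 [-2.   0.1  0.6]
1.1 [-3.9  0.1  1.4]
1.0 [-5.7  0.1  2.5]
0.9 [-7.5  0.1  3.7]
0.8 [-9.1  0.1  5.1]
0.7 [-10.5   0.1   6.7]
0.6 [-11.8   0.1   8.4]
0.5 [-12.9   0.1  10.2]
0.4 [-13.8   0.1  12.1]
0.3 [-14.5   0.1  14.1]
0.2 [-15.    0.1  16.1]
0.1 [-15.4   0.1  18.2]
-0.0 [-15.5   0.1  20.3]
```

View pics/l4.png

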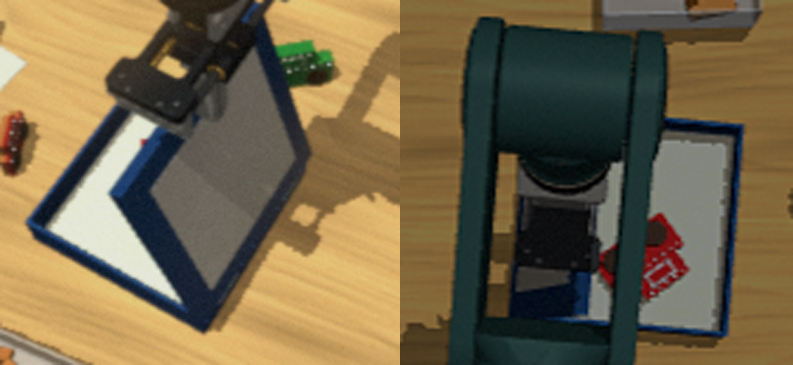

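The lid is now past upright and following the fingers, so I'll continue along the arc.

Emit:
arm_command:
  rows:
    - [[0,0,0],[-1,0.1,0.2],0]
    - [[0,0,0],[-2,0.1,0.6],0]
    - [[0,0,0],[-3.9,0.1,1.4],0]
    - [[0,0,0],[-5.7,0.1,2.5],0]
    - [[0,0,0],[-7.5,0.1,3.7],0]
    - [[0,0,0],[-9.1,0.1,5.1],0]
    - [[0,0,0],[-10.5,0.1,6.7],0]
    - [[0,0,0],[-11.8,0.1,8.4],0]
    - [[0,0,0],[-12.9,0.1,10.2],0]
    - [[0,0,0],[-13.8,0.1,12.1],0]
    - [[0,0,0],[-14.5,0.1,14.1],0]
    - [[0,0,0],[-14.8,0.1,15],0]

```text
t: 12.3
tcp_pos: [557.9, -154.5, 118.1]
orientation: [0.748, 0.663, -0.001, -0.001]
ft_force: [0.1, 1.4, 0.3]
gripper_width: 0.005
finger_force: 0.3
```

```bash
python3 -c "
from h import *
s=r.read_state();print(s['tcp_pos'],s['ft_force']);to((559,-163,67),(.993,-.116,0))"
```

```text
[ 557.92839926 -154.5395519   118.13217979] [0.06251413 1.36619996 0.25832093]
turn [-0.2 -0.1 -0.2] shift cm [-0.83  0.22  5.11]
```

Emit:
arm_command:
  rows:
    - [[0,0,0],[-0.4,0.1,1],0]
    - [[0,0,0],[-0.6,0.1,2],0]
    - [[0,0,0],[-0.7,0.1,3],0]
    - [[0,0,0],[-0.8,0.1,4],0]
    - [[0,0,0],[-0.8,0.1,4.5],0]
    - [[0,0,0],[-0.8,0.1,4.8],0]
    - [[0,0,0],[-0.8,0.1,5],0]
    - [[0,0,0],[-0.8,0.1,5],0]

```text
t: 13.3
tcp_pos: [559.1, -162.5, 70.6]
orientation: [0.748, 0.664, 0.0, 0.0]
ft_force: [0.3, -0.6, 0.0]
gripper_width: 0.004
finger_force: 0.0
```

```bash
python3 look.py l5
```

```text
(no output)
```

View pics/l5.png

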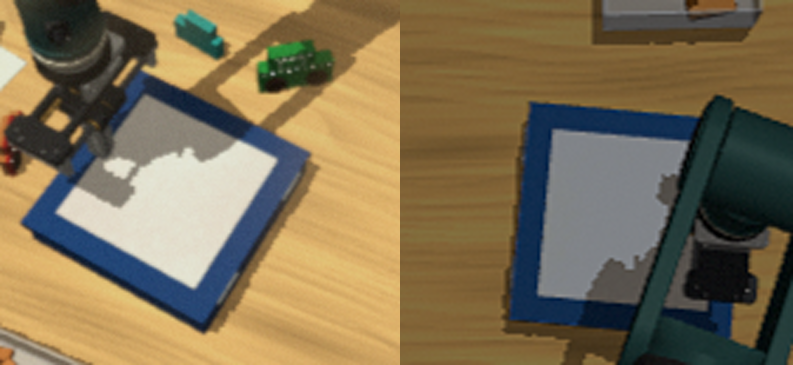

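The lid looks shut. I'll press lightly to make sure.

Emit:
arm_command:
  rows:
    - [[0,0,0],[0,0,0.2],0]
    - [[0,0,0],[0,0,0.3],0]
    - [[0,0,0],[0,0,0.4],0]
    - [[0,0,0],[0,0,0.4],0]

```text
t: 13.9
tcp_pos: [559.4, -162.7, 70.1]
orientation: [0.748, 0.664, 0.0, 0.001]
ft_force: [-4.4, 2.1, 11.8]
gripper_width: 0.002
finger_force: 6.5
```

The press met a hard stop at 48 mm with 12 N, which matches the rim (45 mm) plus the 3 mm plate, so the lid is shut. I'll retreat and hand in.

Emit:
arm_command:
  rows:
    - [[0,0,0],[0,0,-2],0]
    - [[0,0,0],[0,0,-6],0]
    - [[0,0,0],[0,0,-12],0]
    - [[0,0,0],[0,0,-18],0]
    - [[0,0,0],[0,0,-18],0]
    - [[0,0,0],[0,0,-18],0]

```text
t: 14.65
tcp_pos: [558.8, -162.5, 246.0]
orientation: [0.748, 0.664, -0.0, -0.0]
ft_force: [-0.0, -0.2, -0.4]
gripper_width: 0.008
finger_force: 0.0
```

```bash
python3 -c "
from h import *
a=r.snapshot('scene');b=r.snapshot('top')
for l in('lid_edge','lid_hinge'):
  m=r.mark_of(l,a);n=r.mark_of(l,b)
  print(l,[(ray(a,x['pixel'],48).round(),x['p']) for x in m[:1]],[(ray(b,x['pixel'],48).round(),x['p']) for x in n[:1]])
print(r.read_state()['tcp_pos'],r.read_state()['ft_force']);print(r.job_done())"
```

```text
lid_edge [(array([ 558., -187.,   48.]), 0.81)] [(array([ 557., -196.,   48.]), 0.74)]
lid_hinge [(array([584.,  38.,  48.]), 0.7)] [(array([580.,  39.,  48.]), 0.88)]
[ 558.44287421 -162.40493563  244.69629055] [-0.38741527  0.1128241   0.17797053]
the job is handed in; nothing more can be done
None
```

The job is handed in after about 15 s of the 58 s allowed: the truck biscuit was tipped flat in the tin with its red iced side up, the lid was pushed fully shut over it, and the arm was clear of everything (no verdict was returned).

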